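# Take the depth of the candle wax with a depth gauge

## Task

I want to top up the candle, so find out how far its wax lies below the rim: lift the depth gauge off the pine box by its metal hub, set it flat across the mouth of the candle jar with its rod over the middle, and let go. Then, with the gauge resting on the rim, push the black knob down gently until the rod stands on the wax, and leave the gauge there. Leave the mug alone and do not knock the jar over.

Things in the scene. Friction and masses are not known exactly. Their poses are not given: they have to be found in the camera images.
- candle: the candle jar: round clear glass jar, 76 mm across, 90 mm high, open at the top (mouth about 60 mm across inside), partly filled with hard pink wax; loose, about 0.45 kg. Origin: centre of its underside; z up its axis
- candle_mouth (a point): centre of the candle jar's mouth, level with its rim (90 mm above the jar's underside)
- wax_top (a point): centre of the flat, hard top of the wax inside the jar; it lies 20 to 36 mm below the rim, differently each time, and does not yield to a gentle push (under 40 N)
- gauge: the depth gauge, 0.25 to 0.4 kg: a flat light-wood bar 130 mm long (along its y) x 26 mm wide (along its x) x 10 mm thick, on whose middle stands an aluminium hub 26 mm wide (x) x 40 mm long (y), up to 34 mm above the bar's underside. A steel rod, 8 mm thick, slides up and down through the hub. Origin: centre of the bar's underside; z up. It starts lying across the pine box
- gauge_hub (a point): middle of the hub at the height to grip it, 24 mm above the bar's underside; grip across its 26 mm width (the gauge's x axis) with fingertips above the bar's underside; the rod and knob stand above it, to 50 mm above the hub's top (84 mm above the bar's underside) when the rod is fully up
- rod_tip (a point): lower end of the gauge's rod, on the gauge's axis
- knob_top (a point): centre of the top face of the black knob (24 mm across, 10 mm thick) on the rod, 84 mm above the rod's tip
- gauge_rod (a joint): how far the rod's tip stands out below the bar's underside, m: 0 (flush) to 0.040; grows as the knob is pushed down. Friction of about 2 N holds it wherever it is left; it does not fall by itself. It starts 0 to 6 mm out
- pine_box: small open pine box, 95 x 160 mm, 50 mm high, loose; the gauge lies across its 95 mm width. Origin: centre of its underside
- mug_mid (a point): middle of a white mug with green leaves, 78 mm across, 101 mm high, with a handle; a bystander to be left alone
Mind the look-alikes: they are no part of the job. What is meant by the gauge is not red, and is the larger of those in its own colour.

How it is judged:
By the outcome, as a careful person would: the job done as asked, in the order asked, and still so for the second after the job is handed in, with the robot touching nothing.
It also fails if it takes over 61 s, if anything falls off the work surface, if the arm or the gripper's body presses on something with over 40 N, if the wrist force passes 120 N, or if a joint passes its speed limit or range.

## Robot

A 6-joint arm with a two-finger parallel gripper is mounted at the origin on a cart in front of the work surface, level with it; the furniture and walls round the work are solid. World frame = base frame: x ahead of the robot, y to its left, z up, the work surface at z = 0. Lengths are in m, angles in rad, forces in N, time in s.
With the tool pointing down it reaches from about 0.25 to 0.725 m from the base axis. Payload 4 kg.
Tool frame: the origin (TCP) lies where the fingers leave the gripper's body, on its centre line; the fingertips stand 73 mm ahead of it and the grasp point (between the pads) lies 54 mm ahead of it (bot.tips_ahead is the z of the fingertips in the tool frame, in m); z points along the fingers, y is the direction in which the jaws open and shut (so a half turn about z gives the same grasp; the last joint's range is limited). The gripper opens to 85 mm and grips with 20 to 120 N. Pads are 22 mm wide; open, the fingers measure 114 mm over their backs; the gripper's body (76 mm by 85 mm) begins 54 mm behind the grasp point. The pads swing forward as they close: fully open they stand 13 mm farther back than shut.
Start: joints at [1.184, 0.241, 0.005, 1.335, 0, 1.571], TCP at [0.189, 0.463, 0.304] pointing down, gripper open.
Joint ranges: [-2.72, 2.72], [-1.05, 1.87], [-1.09, 1.28], [-1.99, 2.15], [-1.42, 1.44], [-3.14, 3.14]. Speed limits (rad/s): [2.79, 2.79, 3.14, 3.14, 3.14, 3.14].

## Interface

Orientations are given as a unit quaternion [x, y, z, w].
In Python, from workcell import readout, camera, get_calibration, order, bot gives the robot as it stands.
- The arm moves only by the tool send_rows, never from a script. Its argument "moves" is a list of rows, each a list of 3 entries, a list of its own where there are three numbers: the shift along the tool's x, y, z in mm, then the turn, a rotation vector about the tool's x, y, z in rad, then the finger opening in mm, from 0 to 85.4. In form: [[[dx, dy, dz], [ax, ay, az], grip], ...]. A call has 1 to 12 rows; each row is the pose to reach, as a shift and turn from the pose measured when the call began, along the tool's axes at that moment; what a row does not reach only later rows make up. A row lasts 1/12 s, in which the tool goes at most 41.7 mm and 7.16 degrees, less where a joint would pass 70% of its speed; a pose out of reach is approached as far as the arm can. A call with a gripper value outside its range is refused whole. The fingers move at their own pace and stop on an object; the grip force is fixed at half the most. Time passes only in rows, so rows that repeat a pose let the fingers close. It gives the time, the measured TCP pose, the force and the opening at its end, in the units of the state.
- readout.get_obs(): the state, without advancing time (a new reading comes with each control period).
- camera(name): name is "scene" or "top" or "wrist"; returns the picture (480x640x3 uint8, red, green, blue); there is no depth.
- get_calibration(name): a dict with "fx", "fy", "cx", "cy" (pixels), "R" (3x3) and "t" (3): a world point X has camera coordinates R X + t. Camera axes: x right, y down, z forward; pixel columns grow to the right and rows downward; lengths in m; the calibration is good to about 2 mm. A picture is of the moment at which its call begins: read the wrist's pose just before it. get_calibration takes no time and is no camera call; for the wrist camera it gives the pose at the moment of the call.
- order.job_done(): hands the job in, once; it reports no verdict.
The state is a dict: "clock": time; "joint_pos": joint angles; "joint_vel": joint speeds; "tau": joint torques, N m; "eef_pos": TCP position; "tool_rot": TCP orientation; "ft_force": force on the tool from outside, world axes, zero at the start; "ft_torque": the same for the moment, N m; "grip_width": finger opening in m.
Only numpy, scipy, OpenCV 4.12 (cv2) and the standard library are available. Lean on these libraries where they do the work, as an engineer would, in place of code of your own. Each camera call takes 0.05 s, during which the arm holds its last target. There are 200 camera calls.

## Working session

There is one attempt and no reset: what is moved stays moved. The work goes in short steps, Python scripts to look and compute and a tool call to move; the robot and the scene stay as the last step left them, time stands still between calls to the robot, and variables do not carry over. Pictures are saved under pics/ and viewed, about 8 in all and at most 12, crops included, and the job is handed in when it is done.

Besides the shell and the picture viewer there is one more tool, called after "Request:" as name(argument=value, ...) on one line, values as JSON. send_rows: Moves the arm, as the interface text tells. Its arguments: {"type":"object","properties":{"moves":{"type":"array","items":{"type":"array"}}},"required":["moves"]}

```bash
mkdir -p pics
python3 - <<'E'
from workcell import readout,camera,get_calibration,bot
import cv2,numpy as np
o=readout.get_obs();print(o['clock'],o['eef_pos'],o['tool_rot'],o['grip_width'],bot.tips_ahead)
for n in('scene','top'):
    cv2.imwrite(f'pics/{n}0.png',camera(n)[:,:,::-1]);c=get_calibration(n)
    print(n,c['fx'],c['cx'],c['cy'],np.round(c['R'],3).tolist(),np.round(c['t'],3).tolist())
E
```

```text
0.0 [0.1884292  0.4626239  0.30301051] [ 1.92192439e-01  9.81356702e-01 -1.02617586e-03 -1.90831736e-04] 0.08562166127107382 0.0726
scene 599.2009919998252 331.54497696564135 241.15644825044185 [[0.854, -0.519, 0.023], [-0.285, -0.505, -0.814], [0.434, 0.689, -0.58]] [-0.456, 0.193, 1.211]
top 504.0549275023456 320.3345848853416 244.36980705764452 [[-0.012, -1.0, 0.027], [-0.995, 0.009, -0.099], [0.099, -0.028, -0.995]] [-0.075, 0.491, 1.108]
```

View pics/top0.png

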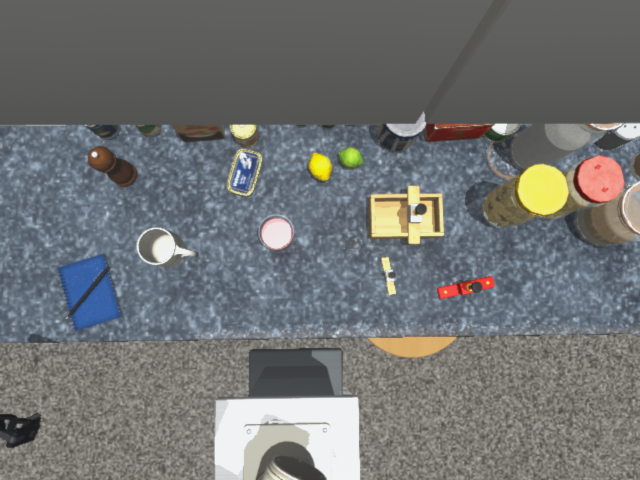

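View pics/scene0.png

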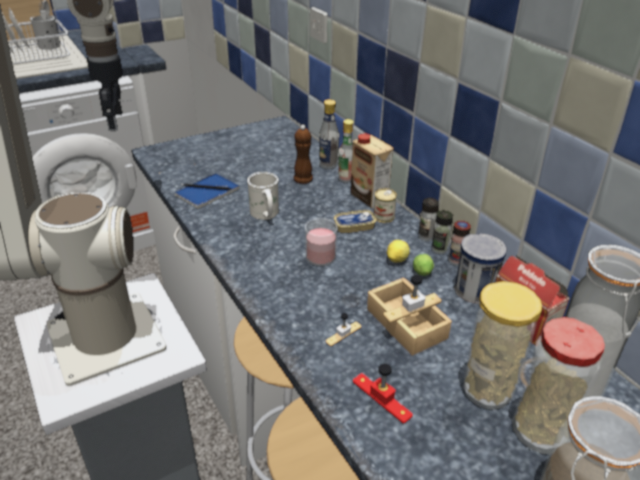

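The top view shows the gauge across the box at (413,187)–(413,243), with its hub near (414,213). The candle is at (277,233) and the mug at (158,247). The small gauge and the red one on the counter are decoys.

```bash
cat > h.py <<'E'
from workcell import readout,camera,get_calibration,order,bot
import cv2,numpy as np
from scipy.spatial.transform import Rotation as Ro
np.set_printoptions(precision=4,suppress=True)
def ray(n,uv,z,c=None):
    c=c or get_calibration(n);R=np.array(c['R']);t=np.array(c['t'])
    o=-R.T@t;d=R.T@np.array([(uv[0]-c['cx'])/c['fx'],(uv[1]-c['cy'])/c['fy'],1])
    return o+d*(z-o[2])/d[2]
def proj(n,X,c=None):
    c=c or get_calibration(n);p=np.array(c['R'])@X+np.array(c['t']);return np.array([c['cx']+c['fx']*p[0]/p[2],c['cy']+c['fy']*p[1]/p[2]])
def go(tgt,yaw):
    """shift (mm) and rotvec to bring TCP to tgt, pointing down, tool y along world angle yaw (mod pi)"""
    o=readout.get_obs();R=Ro.from_quat(o['tool_rot']);M=R.as_matrix()
    best=None
    for s in(0,np.pi):
        y=np.array([np.cos(yaw+s),np.sin(yaw+s),0]);z=np.array([0,0,-1.])
        r=(R.inv()*Ro.from_matrix(np.c_[np.cross(y,z),y,z])).as_rotvec()
        if best is None or np.linalg.norm(r)<np.linalg.norm(best):best=r
    print('t',o['clock'],'pos',o['eef_pos'],'q6',o['joint_pos'][5],'F',o['ft_force'],'w',o['grip_width'])
    print('shift',1000*M.T@(np.array(tgt)-o['eef_pos']),'rot',best)
E
python3 - <<'E'
from h import *
im=cv2.imread('pics/top0.png')
a=ray('top',(413.5,188),.06);b=ray('top',(413.5,243),.06);print('bar ends',a,b,np.linalg.norm(a-b),(a+b)/2)
print('jar',ray('top',(276.5,233),.09),ray('top',(260,233),.09),ray('top',(294,233),.09))
print('mug',ray('top',(158,247),.1))
go([(a+b)[0]/2,(a+b)[1]/2,.24],np.arctan2(*(a-b)[1::-1])+np.pi/2)
c=get_calibration('wrist');o=readout.get_obs();M=Ro.from_quat(o['tool_rot']).as_matrix()
R=np.array(c['R']);print('cam in tool',M.T@(-R.T@np.array(c['t'])-o['eef_pos']),M.T@R.T[:,2],c['fx'])
E
```

```text
bar ends [ 0.6108 -0.2874  0.06  ] [ 0.4883 -0.2837  0.06  ] 0.1224867559983577 [ 0.5495 -0.2856  0.06  ]
jar [0.5093 0.014  0.09  ] [0.5096 0.0488 0.09  ] [ 0.509  -0.0231  0.09  ]
mug [0.4808 0.2595 0.1   ]
t 0.1 pos [0.1885 0.4627 0.3031] q6 1.570826239381095 F [-0.1007  0.5248 -0.4475] w 0.08540239052681442
shift [-616.6886 -556.6037   64.1284] rot [-0.0018 -0.0003 -0.3565]
cam in tool [ 0.0731  0.0003 -0.0703] [-0.2859  0.0003  0.9582] 355.9341870828172
```

Request:
send_rows(moves=[[[-600,-557,20],[0,0,-0.356],85],[[-600,-557,20],[0,0,-0.356],85],[[-600,-557,20],[0,0,-0.356],85],[[-600,-557,20],[0,0,-0.356],85],[[-600,-557,20],[0,0,-0.356],85],[[-600,-557,20],[0,0,-0.356],85],[[-600,-557,20],[0,0,-0.356],85],[[-600,-557,20],[0,0,-0.356],85],[[-600,-557,20],[0,0,-0.356],85],[[-600,-557,20],[0,0,-0.356],85],[[-600,-557,20],[0,0,-0.356],85],[[-600,-557,20],[0,0,-0.356],85]])

```text
clock: 1.1
eef_pos: [0.3965, 0.0144, 0.2919]
tool_rot: [0.016, 1.0, -0.001, -0.0]
ft_force: [0.6, 1.0, 0.1]
grip_width: 0.085
```

Run:
```python
from h import *
go([.5495,-.2856,.26],np.pi/2-.03)
```

```text
t 1.1 pos [0.3965 0.0144 0.2919] q6 0.06820366343235884 F [0.5507 0.9647 0.1252] w 0.08503203056747367
shift [-162.2255 -295.0446   32.2965] rot [-0.0016 -0.0007 -0.001 ]
```

Request:
send_rows(moves=[[[-160,-295,22],[0,0,0],85],[[-160,-295,22],[0,0,0],85],[[-160,-295,22],[0,0,0],85],[[-160,-295,22],[0,0,0],85],[[-160,-295,22],[0,0,0],85],[[-160,-295,22],[0,0,0],85],[[-160,-295,22],[0,0,0],85],[[-160,-295,22],[0,0,0],85],[[-160,-295,22],[0,0,0],85],[[-160,-295,22],[0,0,0],85],[[-160,-295,22],[0,0,0],85]])

```text
clock: 2.02
eef_pos: [0.5467, -0.2852, 0.2691]
tool_rot: [0.016, 1.0, 0.0, -0.002]
ft_force: [0.2, -0.2, -0.7]
grip_width: 0.0851
```

Run:
```python
from h import *
go([.5495,-.2856,.26],np.pi/2-.03)
cv2.imwrite('pics/w1.png',camera('wrist')[:,:,::-1])
for z in(.06,.084,.134):print(proj('wrist',np.array([.5495,-.2856,z])))
```

```text
t 2.0167 pos [ 0.5467 -0.2852  0.2691] q6 -0.4486765726521083 F [ 0.1951 -0.1545 -0.7313] w 0.08506093723370509
shift [-2.833  -0.2864  9.1235] rot [ 0.0001 -0.003  -0.0017]
[319.1652 231.705 ]
[319.0178 240.0343]
[318.6114 262.9998]
```

View pics/w1.png

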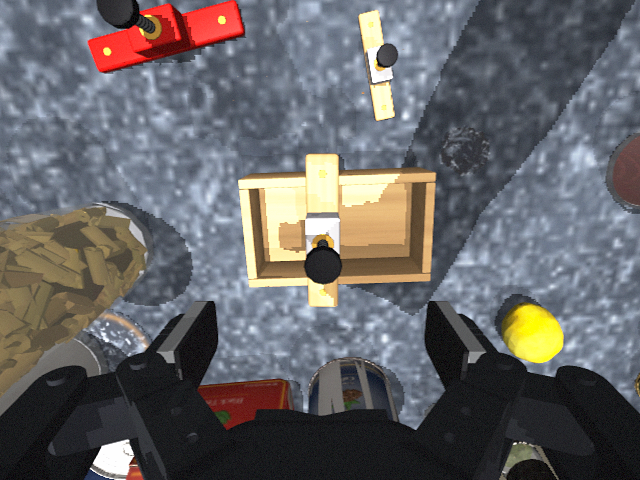

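The wrist view shows the bar running from (322,155) to (323,306), the hub at columns 306–340 and the knob at (323,266), all clear of the jaws.

Run:
```python
from h import *
c=get_calibration('wrist')
a=ray('wrist',(322,154.5),.06);b=ray('wrist',(323,306.5),.06);m=(a+b)/2
print(a,b,np.linalg.norm(a-b),m)
for y in(306,340):print(ray('wrist',(y,230),.084))
print('hub top corners',[proj('wrist',m+np.array([dx,0,z])).round(1).tolist() for dx,z in((-.02,0),(-.02,.024),(.02,.024),(0,.074),(0,.078))])
print('knob',ray('wrist',(323,265),.134+0))
go([m[0],m[1],.05+.024+.054],np.arctan2(*(b-a)[1::-1])+np.pi/2)
```

```text
[ 0.4883 -0.2815  0.06  ] [ 0.6169 -0.2844  0.06  ] 0.12863139829457323 [ 0.5526 -0.2829  0.06  ]
[ 0.5414 -0.295   0.084 ]
[ 0.5422 -0.2697  0.084 ]
hub top corners [[321.8, 211.3], [321.9, 218.0], [323.4, 268.7], [323.1, 267.6], [323.1, 269.9]]
knob [ 0.5509 -0.2829  0.134 ]
t 2.0667 pos [ 0.5467 -0.2845  0.2699] q6 -0.4487688081343813 F [-0.1462 -0.0284  0.0613] w 0.08525277966248955
shift [ -6.1624   1.8117 141.8728] rot [-0.0004 -0.0022 -0.0078]
```

Request:
send_rows(moves=[[[-6,2,40],[0,0,-0.008],70],[[-6,2,80],[0,0,-0.008],60],[[-6,2,110],[0,0,-0.008],60],[[-6,2,125],[0,0,-0.008],60],[[-6,2,134],[0,0,-0.008],60],[[-6,2,134],[0,0,-0.008],60]])

```text
clock: 2.57
eef_pos: [0.5513, -0.2806, 0.1346]
tool_rot: [0.01, 1.0, 0.001, -0.003]
ft_force: [0.1, -0.7, -0.0]
grip_width: 0.06
```

Run:
```python
from h import *
go([.5526,-.283,.136],np.pi/2-.022)
cv2.imwrite('pics/w2.png',camera('wrist')[:,:,::-1])
```

```text
t 2.5667 pos [ 0.5513 -0.2806  0.1346] q6 -0.4497837183250543 F [ 0.0628 -0.6599 -0.0142] w 0.06001031531211687
shift [-1.3578 -2.352  -1.3813] rot [ 0.0013 -0.0053  0.0014]
```

View pics/w2.png

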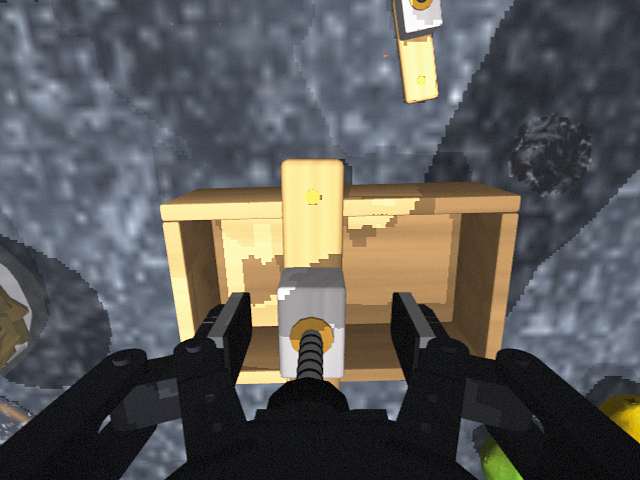

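The hub (columns 279–345) sits about 3 mm left of the jaw centre and the knob clears the body. I'll centre on it, close and lift.

Request:
send_rows(moves=[[[-1,-3,-1],[0,0,0],60],[[-1,-3,-1],[0,0,0],40],[[-1,-3,-1],[0,0,0],15],[[-1,-3,-1],[0,0,0],15],[[-1,-3,-1],[0,0,0],15],[[-1,-3,-1],[0,0,0],15],[[-1,-3,-1],[0,0,0],15],[[-1,-3,-1],[0,0,0],15]])

```text
clock: 3.28
eef_pos: [0.5541, -0.2849, 0.1392]
tool_rot: [0.011, 1.0, -0.001, 0.0]
ft_force: [-0.9, 1.2, 6.1]
grip_width: 0.025
```

Request:
send_rows(moves=[[[0,0,-20],[0,0,0],15],[[0,0,-40],[0,0,0],15],[[0,0,-70],[0,0,0],15],[[0,0,-100],[0,0,0],15],[[0,0,-120],[0,0,0],15],[[0,0,-120],[0,0,0],15]])

```text
clock: 3.78
eef_pos: [0.5557, -0.2857, 0.2643]
tool_rot: [0.011, 1.0, -0.003, 0.004]
ft_force: [1.1, -1.2, -2.5]
grip_width: 0.0247
```

Run:
```python
from h import *
go([.5093,.014,.25],np.pi/2-.022)
```

```text
t 3.7833 pos [ 0.5557 -0.2857  0.2643] q6 -0.45325703789485444 F [ 1.061  -1.18   -2.5119] w 0.024737245483970466
shift [ 52.9051 298.7046  12.3477] rot [-0.0052  0.0084  0.0008]
```

Request:
send_rows(moves=[[[53,195,-15],[-0.005,0.008,0],15],[[53,195,-15],[-0.005,0.008,0],15],[[53,195,-15],[-0.005,0.008,0],15],[[53,195,-15],[-0.005,0.008,0],15],[[53,195,-15],[-0.005,0.008,0],15],[[53,195,-15],[-0.005,0.008,0],15],[[53,195,-15],[-0.005,0.008,0],15],[[53,195,-15],[-0.005,0.008,0],15],[[53,195,-15],[-0.005,0.008,0],15]])

```text
clock: 4.53
eef_pos: [0.5067, -0.0904, 0.2767]
tool_rot: [0.011, 1.0, -0.0, -0.001]
ft_force: [0.5, 0.0, -2.4]
grip_width: 0.0246
```

Run:
```python
from h import *
go([.5093,.014,.28],np.pi/2-.022)
c=get_calibration('wrist')
im=camera('wrist')[:,:,::-1];cv2.imwrite('pics/w3.png',im)
print(proj('wrist',np.array([.5093,.014,.09]),c),proj('wrist',np.array([.5093,.014,.0]),c))
import json;json.dump({k:np.array(c[k]).tolist() for k in c if k in('fx','fy','cx','cy','R','t')},open('c3.json','w'))
```

```text
t 4.5333 pos [ 0.5067 -0.0904  0.2767] q6 -0.15386665787150772 F [ 0.4598  0.0248 -2.4038] w 0.024616816734987085
shift [ -0.3003 104.3851  -3.2997] rot [-0.0003 -0.0012 -0.0004]
[459.3266 236.2578] [425.5431 211.4493]
```

View pics/w3.png

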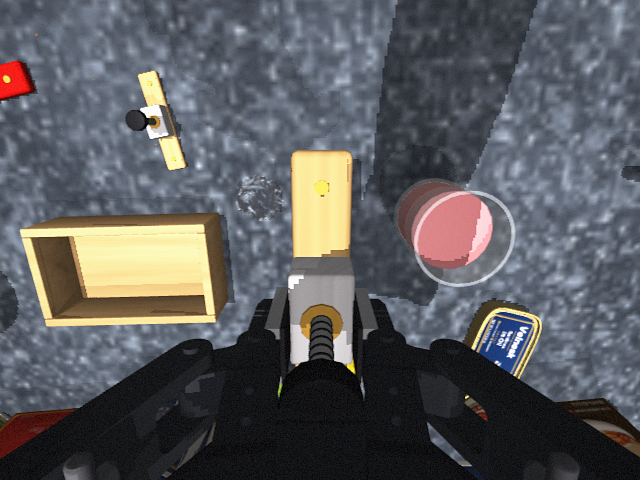

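The jar rim is the ellipse with columns 413–515 and rows 190–286. The bar is held straight, with its near end at (322,151).

Run:
```python
from h import *
import json;c=json.load(open('c3.json'))
print([ray('wrist',p,.09,c) for p in((464,238),(413,238),(515,238),(464,190),(464,286))])
# gauge centre in hand: near end of bar top
p=.2767
for dz in(.079,.075):
  e=ray('wrist',(322,150.5),p-dz,c);w=[ray('wrist',(u,160),p-dz,c)[1] for u in(291.5,352)]
  print(e,e[0]+.065-.5067,e[1]+.0904,w[1]-w[0])
print(ray('wrist',(322,270),p-.055,c), 'hub w',[ray('wrist',(u,275),p-.055,c)[1] for u in(288,355)])
```

```text
[array([0.5107, 0.0176, 0.09  ]), array([ 0.5099, -0.0207,  0.09  ]), array([0.5116, 0.056 , 0.09  ]), array([0.4745, 0.0143, 0.09  ]), array([0.55  , 0.0213, 0.09  ])]
[ 0.44   -0.088   0.1977] -0.0016789157133701993 0.0023631199986030443 0.02482712487125628
[ 0.4399 -0.088   0.2017] -0.0018457474580615418 0.0023541956527538543 0.02416259982322283
[ 0.4827 -0.089   0.2217] hub w [np.float64(-0.1019351145767531), np.float64(-0.07657347804367612)]
```

Request:
send_rows(moves=[[[-4,106,0],[0,0,0],15],[[-4,106,0],[0,0,0],15],[[-4,106,0],[0,0,0],15],[[-4,106,0],[0,0,0],15],[[-4,106,0],[0,0,0],15],[[-4,106,30],[0,0,0],15],[[-4,106,60],[0,0,0],15],[[-4,106,80],[0,0,0],15],[[-4,106,80],[0,0,0],15]])

```text
clock: 5.33
eef_pos: [0.5101, 0.0133, 0.192]
tool_rot: [0.013, 1.0, -0.001, -0.005]
ft_force: [-0.6, 0.4, -3.4]
grip_width: 0.0247
```

Run:
```python
from h import *
go([.5124,.016,.179],np.pi/2-.022)
cv2.imwrite('pics/w4.png',camera('wrist')[:,:,::-1])
```

```text
t 5.3333 pos [0.5101 0.0133 0.192 ] q6 0.052292379989194664 F [-0.5792  0.3902 -3.3975] w 0.024722426531811982
shift [-2.358   2.7501 12.992 ] rot [-0.0013 -0.0108 -0.0038]
```

View pics/w4.png

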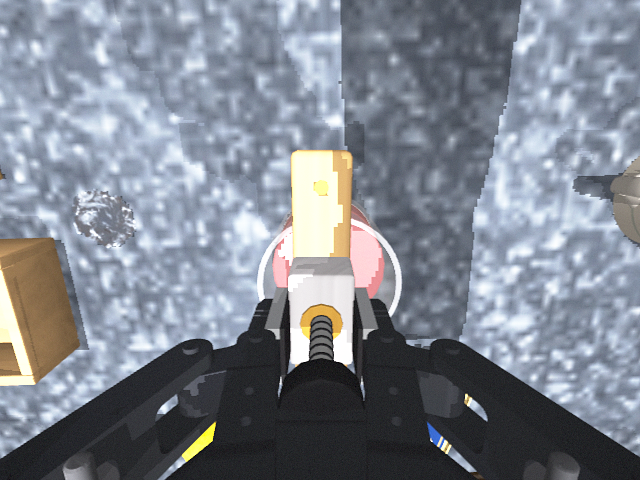

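The rim spans columns 257–401 (centre 329) and the gauge centre is at 322, so I need about +3 mm in y. I'll correct that and lower gently.

Request:
send_rows(moves=[[[-2,3,0],[0,-0.008,0],15],[[-2,3,4],[0,-0.008,0],15],[[-2,3,7],[0,-0.008,0],15],[[-2,3,9],[0,-0.008,0],15],[[-2,3,10],[0,-0.008,0],15],[[-2,3,11],[0,-0.008,0],15],[[-2,3,11],[0,-0.008,0],15]])

```text
clock: 5.97
eef_pos: [0.5134, 0.0165, 0.1835]
tool_rot: [0.013, 1.0, -0.001, 0.0]
ft_force: [-0.6, 0.8, -2.9]
grip_width: 0.0248
```

Run:
```python
from h import *
go([.5124,.016,.179],np.pi/2-.022)
```

```text
t 5.9667 pos [0.5134 0.0165 0.1835] q6 0.058158155640810553 F [-0.604   0.8469 -2.8812] w 0.02479844951851506
shift [ 0.9934 -0.5432  4.525 ] rot [-0.0011  0.0009 -0.0035]
```

Request:
send_rows(moves=[[[1,0,1],[0,0,0],15],[[1,0,2],[0,0,0],15],[[1,0,3],[0,0,0],15],[[1,0,3],[0,0,0],15]])

```text
clock: 6.3
eef_pos: [0.5123, 0.0166, 0.1803]
tool_rot: [0.013, 1.0, -0.001, 0.0]
ft_force: [-0.5, 0.9, -4.0]
grip_width: 0.0248
```

Request:
send_rows(moves=[[[0,0,1],[0,0,0],15],[[0,0,2],[0,0,0],15],[[0,0,2],[0,0,0],15]])

```text
clock: 6.55
eef_pos: [0.5124, 0.0166, 0.1789]
tool_rot: [0.013, 1.0, -0.001, 0.001]
ft_force: [-0.9, -0.3, 2.2]
grip_width: 0.0246
```

Contact: Fz went from −4 to +2.2. I'll release and rise.

Request:
send_rows(moves=[[[0,0,0],[0,0,0],30],[[0,0,0],[0,0,0],36],[[0,0,0],[0,0,0],50],[[0,0,0],[0,0,0],60],[[0,0,0],[0,0,0],60]])

```text
clock: 6.97
eef_pos: [0.5125, 0.0166, 0.179]
tool_rot: [0.013, 1.0, -0.001, 0.001]
ft_force: [-0.7, -0.5, -0.7]
grip_width: 0.0603
```

Request:
send_rows(moves=[[[0,0,-15],[0,0,0],60],[[0,0,-40],[0,0,0],60],[[0,0,-75],[0,0,0],60],[[0,0,-110],[0,0,0],60],[[0,0,-110],[0,0,0],60]])

```text
clock: 7.38
eef_pos: [0.5154, 0.0168, 0.2963]
tool_rot: [0.013, 1.0, -0.0, 0.007]
ft_force: [1.0, 0.7, 0.9]
grip_width: 0.0597
```

Run:
```python
from h import *
go([.5105,.0165,.28],np.pi/2-.022)
im=camera('wrist')[:,:,::-1];cv2.imwrite('pics/w5.png',im)
for z in(.1,.124,.168,.174):print(proj('wrist',np.array([.5105,.0165,z])))
s=camera('scene')[180:330,240:440,::-1];cv2.imwrite('pics/s5.png',cv2.resize(s,None,fx=4,fy=4,interpolation=2))
```

```text
t 7.3833 pos [0.5154 0.0168 0.2963] q6 0.05847808656721035 F [1.0326 0.7185 0.9008] w 0.05973605496932493
shift [ 5.1456 -0.4579 16.192 ] rot [-0.0003  0.0144 -0.0033]
[319.8742 225.5378]
[319.7801 234.3477]
[319.5531 255.5746]
[319.5148 259.1571]
```

View pics/w5.png

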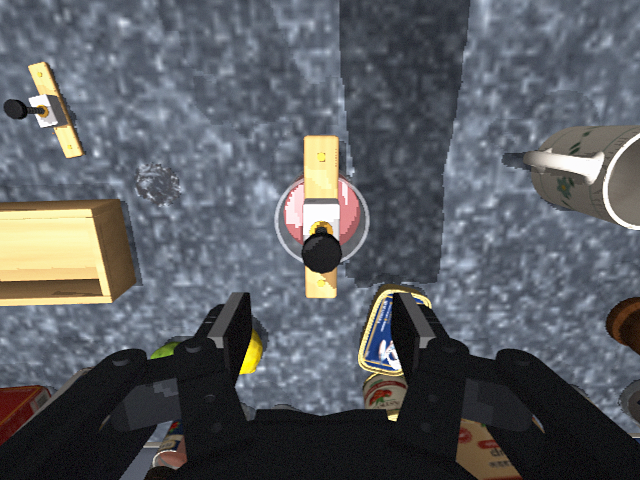

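View pics/s5.png

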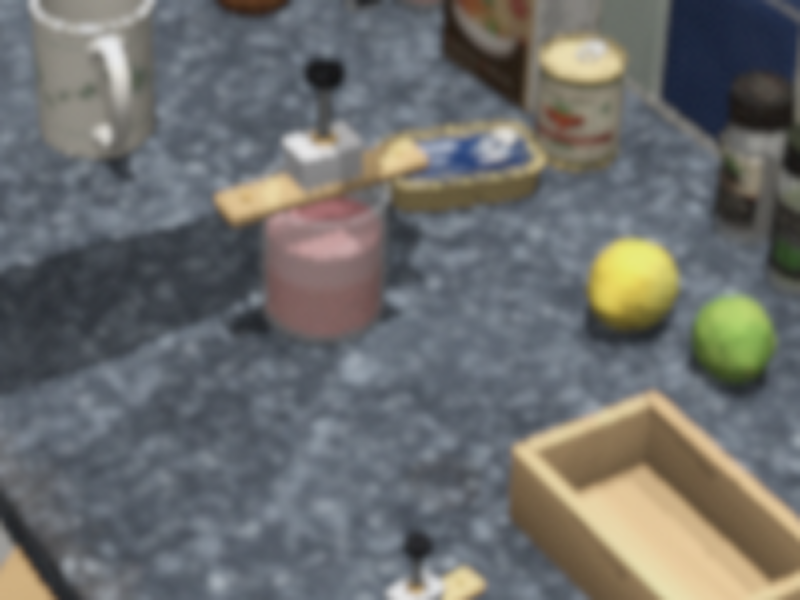

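The gauge lies flat on the rim. The rim centre is at about (322,220), the bar at rows 136–298 and the knob at (321,252). Next I'll work out where to push.

Run:
```python
from h import *
g=(ray('wrist',(321.5,135.5),.1)+ray('wrist',(321,298),.1))/2
print('gauge',g,'rim',ray('wrist',(322,219.5),.09))
for z in(.17,):print('knob',ray('wrist',(321.5,252),z))
go([g[0],g[1],.174+.0726+.02],np.pi/2-.022)
```

```text
gauge [0.5052 0.0175 0.1   ] rim [0.5055 0.0181 0.09  ]
knob [0.505  0.0177 0.17  ]
t 7.4833 pos [0.5134 0.0167 0.2908] q6 0.05849869722419612 F [-0.6115  0.4327 -0.7718] w 0.060250266667357166
shift [ 8.3022  0.607  24.1018] rot [-0.0008  0.006  -0.0034]
```

Request:
send_rows(moves=[[[2,0,5],[0,0.006,0],60],[[2,0,5],[0,0.006,0],60],[[2,0,5],[0,0.006,0],60],[[2,0,5],[0,0.006,0],60]])

```text
clock: 7.82
eef_pos: [0.5107, 0.0168, 0.2843]
tool_rot: [0.013, 1.0, -0.0, -0.002]
ft_force: [0.7, 0.2, 0.3]
grip_width: 0.06
```

Run:
```python
from h import *
c=get_calibration('wrist');im=camera('wrist')[:,:,::-1]
m=(im.max(2)<45).astype(np.uint8)
m[:200]=0;m[300:]=0;m[:,:285]=0;m[:,360:]=0
n,l,s,ce=cv2.connectedComponentsWithStats(m);i=1+s[1:,4].argmax();print(s[i],ce[i])
x,y,w,h=s[i][:4]
for z in(.17,.174):
  k=ray('wrist',(x+w/2,y+h-w/2),z,c);print('knob',k,'width',w/c['fx']*(np.array(c['R'])@k+c['t'])[2])
hsv=cv2.cvtColor(im.astype(np.uint8),cv2.COLOR_BGR2HSV)
b=cv2.inRange(hsv,(12,70,120),(32,255,255));b[:,:300]=0;b[:,345:]=0;b[:100]=0;b[330:]=0
r=np.where(b[:,308:316].sum(1)>1000)[0];print(r.min(),r.max());p=ray('wrist',(321,r.min()-.5),.1,c);q=ray('wrist',(321,r.max()+.5),.1,c);print(p,q,(p+q)/2)
go([*k[:2],.27],np.pi/2-.022)
```

```text
[ 301  244   42   48 1375] [321.7469 270.3273]
knob [0.5103 0.0177 0.17  ] width 0.0233348953500392
knob [0.5087 0.0178 0.174 ] width 0.02282992093055898
147 314
[0.4454 0.0188 0.1   ] [0.5747 0.0156 0.1   ] [0.5101 0.0172 0.1   ]
t 7.8667 pos [0.5109 0.0168 0.2846] q6 0.05857936254822055 F [ 0.3466 -0.1787  0.    ] w 0.05988536745083766
shift [ 2.1891  0.9113 14.6347] rot [-0.0009 -0.0023 -0.0034]
```

Request:
send_rows(moves=[[[1,1,0],[0,0,0],0],[[1,1,0],[0,0,0],0],[[1,1,0],[0,0,0],0],[[1,1,0],[0,0,0],0],[[1,1,5],[0,0,0],0],[[1,1,10],[0,0,0],0],[[1,1,15],[0,0,0],0],[[1,1,20],[0,0,0],0],[[1,1,24],[0,0,0],0],[[1,1,24],[0,0,0],0]])

```text
clock: 8.7
eef_pos: [0.5093, 0.0178, 0.2593]
tool_rot: [0.013, 1.0, -0.0, -0.002]
ft_force: [-0.5, -1.1, -0.2]
grip_width: -0.0002
```

Request:
send_rows(moves=[[[0,0,2],[0,0,0],0],[[0,0,4],[0,0,0],0],[[0,0,6],[0,0,0],0],[[0,0,8],[0,0,0],0],[[0,0,10],[0,0,0],0],[[0,0,12],[0,0,0],0],[[0,0,14],[0,0,0],0],[[0,0,16],[0,0,0],0],[[0,0,16],[0,0,0],0]])

```text
clock: 9.45
eef_pos: [0.5092, 0.0178, 0.2431]
tool_rot: [0.013, 1.0, -0.0, -0.002]
ft_force: [-0.3, -0.2, 0.5]
grip_width: 0.0002
```

Request:
send_rows(moves=[[[0,0,2],[0,0,0],0],[[0,0,4],[0,0,0],0],[[0,0,6],[0,0,0],0],[[0,0,8],[0,0,0],0],[[0,0,10],[0,0,0],0],[[0,0,10],[0,0,0],0]])

```text
clock: 9.95
eef_pos: [0.5091, 0.0177, 0.2326]
tool_rot: [0.013, 1.0, -0.0, -0.003]
ft_force: [0.3, 0.3, 0.2]
grip_width: -0.0002
```

Request:
send_rows(moves=[[[0,0,1],[0,0,0],0],[[0,0,2],[0,0,0],0],[[0,0,3],[0,0,0],0],[[0,0,4],[0,0,0],0],[[0,0,4],[0,0,0],0]])

```text
clock: 10.37
eef_pos: [0.5091, 0.0178, 0.2284]
tool_rot: [0.013, 1.0, -0.0, -0.003]
ft_force: [-0.4, 0.7, -0.0]
grip_width: -0.0002
```

Run:
```python
from h import *
go([.5105,.0165,.28],np.pi/2-.022)
s=camera('scene')[180:300,260:420,::-1];w=camera('wrist')[:,:,::-1]
a=cv2.resize(s,(640,480),interpolation=2);cv2.imwrite('pics/x6.png',cv2.resize(np.hstack([a,w]),(800,300)))
```

```text
t 10.3667 pos [0.5091 0.0178 0.2284] q6 0.06054550755748621 F [-0.4316  0.7181 -0.0231] w -0.00018360862874677367
shift [ -1.1941  -1.2774 -51.5997] rot [-0.001  -0.0051 -0.0034]
```

View pics/x6.png

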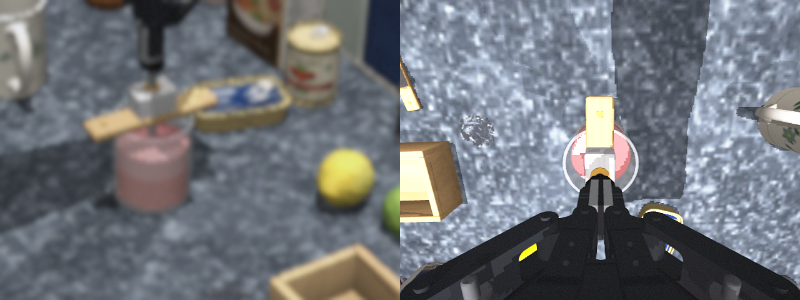

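The fingertips are on the knob, the knob has gone down and the rod now shows below the bar. I'll carry on gently.

Request:
send_rows(moves=[[[0,0,1],[0,0,0],0],[[0,0,2],[0,0,0],0],[[0,0,3],[0,0,0],0]])

```text
clock: 10.72
eef_pos: [0.5091, 0.0178, 0.2254]
tool_rot: [0.013, 1.0, -0.0, -0.003]
ft_force: [-0.1, -0.2, 0.8]
grip_width: -0.0001
```

Request:
send_rows(moves=[[[0,0,1],[0,0,0],0],[[0,0,2],[0,0,0],0],[[0,0,3],[0,0,0],0]])

```text
clock: 10.97
eef_pos: [0.5091, 0.0177, 0.2224]
tool_rot: [0.013, 1.0, -0.0, -0.003]
ft_force: [0.5, 0.2, 1.3]
grip_width: 0.0001
```

Request:
send_rows(moves=[[[0,0,1],[0,0,0],0],[[0,0,2],[0,0,0],0],[[0,0,2],[0,0,0],0]])

```text
clock: 11.22
eef_pos: [0.509, 0.0177, 0.2201]
tool_rot: [0.013, 1.0, -0.0, -0.003]
ft_force: [0.2, -0.3, 0.6]
grip_width: -0.0
```

Request:
send_rows(moves=[[[0,0,1],[0,0,0],0],[[0,0,2],[0,0,0],0],[[0,0,2],[0,0,0],0]])

```text
clock: 11.47
eef_pos: [0.5093, 0.0177, 0.2193]
tool_rot: [0.013, 1.0, -0.0, -0.002]
ft_force: [-2.3, -0.4, 8.1]
grip_width: -0.0001
```

Request:
send_rows(moves=[[[0,0,1],[0,0,0],0],[[0,0,1],[0,0,0],0]])

```text
clock: 11.63
eef_pos: [0.5093, 0.0177, 0.2193]
tool_rot: [0.013, 1.0, -0.001, -0.001]
ft_force: [-1.7, 0.4, 7.5]
grip_width: -0.0
```

This is a firm stop: about 8 N and no more travel, so the rod is on the wax about 27 mm below the rim. I'll back off straight up and check.

Request:
send_rows(moves=[[[0,0,-3],[0,0,0],0],[[0,0,-8],[0,0,0],0],[[0,0,-20],[0,0,0],0],[[0,0,-50],[0,0,0],0],[[0,0,-90],[0,0,0],0],[[0,0,-90],[0,0,0],0],[[0,0,-90],[0,0,0],0],[[0,0,-90],[0,0,0],0]])

```text
clock: 12.3
eef_pos: [0.5095, 0.0178, 0.3093]
tool_rot: [0.013, 1.0, -0.001, -0.001]
ft_force: [-1.1, 0.8, -1.3]
grip_width: 0.0001
```

Run:
```python
from h import *
go([.5105,.0165,.28],np.pi/2-.022)
s=camera('scene')[180:300,260:420,::-1];w=camera('wrist')[:,:,::-1]
a=cv2.resize(s,(640,480),interpolation=2);cv2.imwrite('pics/x7.png',cv2.resize(np.hstack([a,w]),(800,300)))
```

```text
t 12.3 pos [0.5095 0.0178 0.3093] q6 0.06067574860256142 F [-1.1029  0.8225 -1.2758] w 0.00012650924286551727
shift [-1.1256 -1.2189 29.254 ] rot [-0.0011 -0.0025 -0.0034]
```

View pics/x7.png

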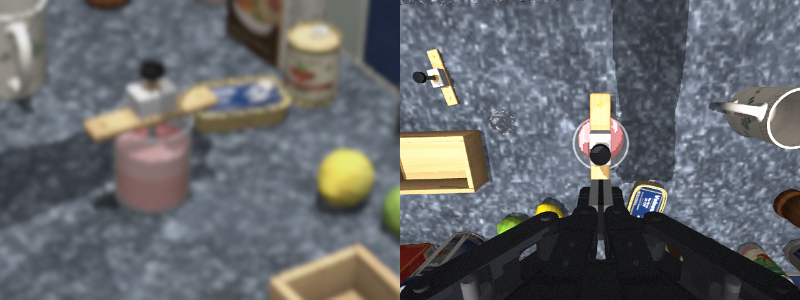

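The knob is down near the hub (left panel, about (152,70)). The bar is flat across the upright jar, the mug is untouched and the gripper is clear.

```bash
python3 -c "
from workcell import order;print(order.job_done())"
```

```text
the job is handed in; nothing more can be done
None
```

The wax lies about 27 mm below the rim, estimated from the fingertip height where the rod stopped, good to a couple of mm. The gauge now rests flat across the jar mouth, with its rod standing on the wax.

- **Placing:** I lifted the gauge by its hub, lowered it until it touched the rim, and let go. In the wrist picture, bar centre and rim centre agreed to within about 1 mm.
- **Pushing:** I pressed the knob down with closed fingertips until it stopped firmly at about 8 N; a further 1 mm command did not move it.
- **Last look:** the jar was upright, the bar flat, the knob down and the gripper clear. The mug was never touched. I handed the job in at about 12.4 s.

**One disagreement:** while the rod was sliding, the force sensor read only about 0–1.3 N instead of the expected 2 N of friction. The pictures confirmed the knob was going down, so I went on.

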